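# Raise the plate magnifier three clicks

## Robot

A 7-joint arm with a two-finger parallel gripper is mounted at the origin on the work surface. World frame = base frame: x ahead of the robot, y to its left, z up, the work surface at z = 0. Lengths are in mm, angles in rad, forces in N, time in s.
With the tool pointing down it reaches from about 425 to 875 mm from the base axis. Payload 8.4 kg.
Tool frame: the origin (TCP) lies between the finger pads; the fingertips stand 19 mm ahead of it and the grasp point (between the pads) is the TCP; z points along the fingers, y is the line along which they close (so a half turn about z gives the same grasp; the last joint's range is limited). The gripper opens to 87 mm and grips with 3 to 60 N. Pads are 19 mm wide; open, the fingers measure 117 mm over their backs; the gripper's body (75 mm by 190 mm) begins 51 mm behind the grasp point.
Start: joints at [1.25, 0.333, 0.04, 1.465, -0.013, 1.343, -0.059], TCP at [142.97, -634.054, 241.546] pointing down, gripper open.
Joint ranges: [-2.58, 2.58], [-0.38, 2.09], [-1.3, 1.39], [0.25, 2.4], [-1.5, 4.64], [0.08, 2.09], [-2.65, 2.65]. Speed limits (rad/s): [2.22, 2.22, 2.79, 2.79, 3.14, 3.14, 3.14].

## Interface

Orientations are given as [roll, pitch, yaw] about the fixed x, y, z axes, in that order (R = Rz(yaw) Ry(pitch) Rx(roll)).
In Python, from station import r gives the robot as it stands.
- The arm moves only by the tool tcp_steps, called after ">>>" in YAML: its name, and indented under it one key for each argument. Schema: {"type":"object","properties":{"increments":{"type":"object","properties":{"deltas":{"type":"array","items":{"type":"array","items":{"type":"number"},"minItems":5,"maxItems":5},"minItems":1,"maxItems":5}},"additionalProperties":false,"required":["deltas"]},"only":{"type":"string"},"quiet":{"type":"boolean"},"lines":{"type":"string"}},"required":["increments"],"additionalProperties":false}. increments is an object whose key "deltas" holds a list of rows, 1 to 5 of them, each of 5 numbers: the finger opening in mm, then dx, dy, dz in shares of the most that a row can go, 1 being 50 mm, then a turn about the tool's z in units of 0.1 rad; each row shifts and turns the commanded pose from where the row before left it, along the tool's axes as they then stand; what a row does not reach is not made up. A row lasts 1/10 s, in which the tool goes at most 50 mm and 0.15 rad, less where a joint would pass 70% of its speed; a pose out of reach is approached as far as the arm can. The fingers move at their own pace and stop on an object; the grip force is fixed at half the most. Time passes only in rows, so rows that do not move let the fingers close. The tool returns the time, the measured TCP pose, the force, the opening and the grip force at its end. only (a regular expression) keeps the lines of the reply that match it, lines (a string "A,B") keeps lines A to B, and quiet returns only ok. Input that does not fit is refused with a message, and nothing moves.
- r.read_state(): the state, without advancing time (a new reading comes with each control period).
- r.grab_frame(name): name is "scene" or "top"; returns a dict with "pixels" (384x512x3 uint8, red, green, blue), "mtx" (3x3 intrinsics, pixels), "world_to_cam" (4x4, takes a point from world to camera coordinates). Camera axes: x right, y up, looking along -z (the intrinsics and any distortion apply to the point x, -y, -z); pixel columns grow to the right and rows downward; lengths in mm; the calibration is good to about 2 mm. A picture is of the moment at which its call begins. There is no depth.
- r.finish_job(): hands the job in; it is judged then, once.
The state is a dict: "time_s": time; "joint_pos": joint angles; "qvel": joint speeds; "effort": joint torques, N m; "tool_pos": TCP position; "tool_rot": TCP orientation; "force": force on the tool from outside, world axes, zero at the start; "moment": the same for the moment, N m; "opening": finger opening in mm; "grip_force": force on a finger pad.
Only numpy, scipy, OpenCV 4.12 (cv2) and the standard library are available. Lean on these libraries where they do the work, as an engineer would, in place of code of your own. Each camera call takes 0.05 s, during which the arm holds its last target. There are 200 camera calls.

## Task

Raise the blue magnifier, the one standing over the red agar plate, by exactly three clicks of its ratchet: pull its knob straight up, count the clicks, let the column settle back onto its pawl and let go. Leave the white magnifier at its height and the red plate in its place.

Things in the scene. Friction and masses are not known exactly. Their poses are not given: they have to be found in the camera images.
- blue_column (a joint): height (m) of the blue magnifier's ratchet column: 0 to 0.13, larger is higher. Brass teeth every 20 mm; at rest it sits on a spring pawl, at the start at the notch 0.02. Needs 5 to 15 N upward. A notch clicks 1 to 3 mm above its rest height; let go, the column sinks to the last notch clicked, so a lift of 64 to 78 mm settles at three notches (60 mm). It cannot come down past a notch
- blue_knob (a point): centre of the blue upright knob, 32 mm wide, 34 mm tall, on top of the blue magnifier's column (223 mm above the table at joint 0); z up. Under the knob 20 mm of bare 18 mm square column, then an arm, top 37 mm below this point, reaching along -x to a lens 100 mm wide centred 100 mm out. The white foot is bolted to the bench
- white_knob (a point): centre of the black knob of the white magnifier, a bystander of the same shape and size standing over an amber plate, with its own ratchet at its own height (its top, the tallest thing within reach, is 280 mm above the table); not to be moved
- red_plate: closed round culture plate with red agar, 93 mm wide and 15 mm tall, loose on the blue magnifier's foot under the lens, 100 mm from the column; origin at the centre of its underside

How it is judged:
By the outcome, as a careful person would: the job done as asked, in the order asked, and still so for the second after the job is handed in, with the robot touching nothing.
It also fails if it takes over 32 s, if anything falls off the work surface, if the arm or the gripper's body presses on something with over 40 N, if the wrist force passes 120 N, or if a joint passes its speed limit or range.

## Working session

There is one attempt and no reset: what is moved stays moved. The work goes in short steps, Python scripts to look and compute and a tool call to move; the robot and the scene stay as the last step left them, time stands still between calls to the robot, and variables do not carry over. Pictures are saved under pics/ and viewed, at most 10 in all, crops included, and the job is handed in when it is done.

```bash
ls; mkdir -p pics
```

Run:
```python
from station import r
import cv2,numpy as np
s=r.read_state();print({k:np.round(s[k],3).tolist() for k in s})
for n in("scene","top"):
    f=r.grab_frame(n);cv2.imwrite(f"pics/{n}0.png",f["pixels"][...,::-1]);print(n,f["mtx"].tolist(),np.round(f["world_to_cam"],4).tolist(),[k for k in f])
```

```text
pics
station.py
{'time_s': 0.0, 'joint_pos': [1.25, 0.334, 0.04, 1.466, -0.013, 1.343, -0.058], 'qvel': [0.002, 0.001, -0.0, -0.001, 0.0, -0.002, -0.001], 'effort': [-0.001, -65.638, 1.335, -40.381, -0.06, 0.045, 0.0], 'tool_pos': [142.915, -633.637, 240.661], 'tool_rot': [-3.14, 0.0, 0.222], 'force': [-0.747, 0.402, 0.167], 'moment': [0.049, 0.04, 0.006], 'grip_force': 0.0, 'opening': 86.91}
scene [[451.4914575885542, 0.0, 256.66188285305253], [0.0, 451.4914575885542, 182.99466976451322], [0.0, 0.0, 1.0]] [[-0.2948, 0.9555, 0.0054, 192.5001], [-0.526, -0.167, 0.834, 140.5036], [0.7978, 0.243, 0.5518, -1616.1085], [0.0, 0.0, 0.0, 1.0]] ['pixels', 'mtx', 'world_to_cam']
top [[497.1739520424713, 0.0, 250.5808493285121], [0.0, 497.1739520424713, 187.3480271617687], [0.0, 0.0, 1.0]] [[0.0083, -0.9999, 0.0094, -37.0016], [0.9851, 0.0098, 0.1717, -529.1337], [-0.1718, 0.0079, 0.9851, -1110.7331], [0.0, 0.0, 0.0, 1.0]] ['pixels', 'mtx', 'world_to_cam']
```

View pics/scene0.png

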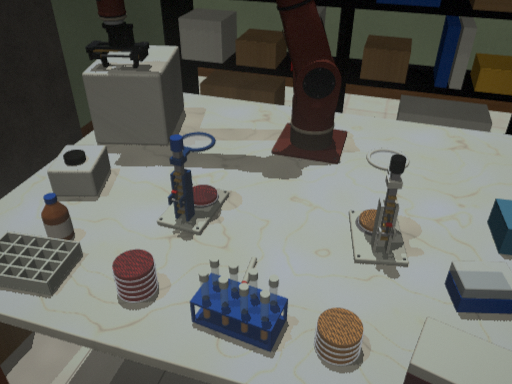

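View pics/top0.png

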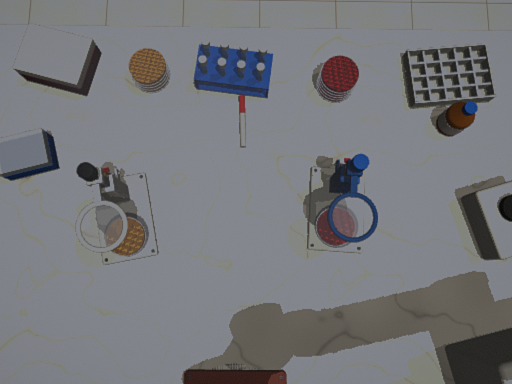

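The scene view shows the blue knob at about (178,143), with its ring at (197,141). In the top view the knob is at (361,162) and the ring at (353,217). I'll measure these more closely.

Run:
```python
import cv2,numpy as np
a=cv2.imread("pics/scene0.png")[120:230,150:240];b=cv2.imread("pics/top0.png")[140:250,300:390]
im=np.hstack([cv2.resize(x,None,fx=4.4,fy=4.4,interpolation=cv2.INTER_CUBIC) for x in(a,b)])
cv2.imwrite("pics/crop0.png",np.clip(im*1.6,0,255).astype('uint8'))
for n,(x0,y0,x1,y1) in(("scene",(165,130,195,160)),("top",(340,150,375,185))):
    h=cv2.imread(f"pics/{n}0.png")[y0:y1,x0:x1]
    hsv=cv2.cvtColor(h,cv2.COLOR_BGR2HSV)
    print(n);print(np.where((hsv[...,0]>100)&(hsv[...,0]<130)&(hsv[...,1]>120),hsv[...,2],0))if 0 else None
    m=((abs(hsv[...,0].astype(int)-112)<15)&(hsv[...,1]>130))
    for row in np.where(m,hsv[...,2],0)[::2,::1]:print(' '.join(f'{v:3d}' for v in row))
```

```text
scene
  0   0   0   0   0   0   0   0   0   0   0   0   0   0   0   0   0   0   0   0   0   0   0   0   0   0   0   0   0   0
  0   0   0   0   0   0   0   0   0   0   0   0   0   0   0   0   0   0   0   0   0   0   0   0   0   0   0   0   0   0
  0   0   0   0   0   0   0   0   0   0   0   0   0   0   0   0   0   0   0   0   0   0   0  94   0   0   0   0   0   0
  0   0   0   0   0 108 132 137 138 135 137 135 137 135 136 135 136   0   0   0   0   0   0   0   0   0   0   0   0   0
  0   0   0   0   0 124 136 138 137 138 135 136 136 136 137 123  98   0   0   0   0   0   0   0   0   0   0   0   0   0
  0   0   0   0   0   0  74  97 100 103 100 100  91  88  67   0   0   0   0   0   0   0   0   0   0   0   0   0   0   0
  0   0   0   0   0   0   0  66  67  66  68  67   0   0   0   0   0   0   0   0   0   0   0   0   0   0   0   0   0   0
  0   0   0   0   0   0   0   0  66   0  66   0  64   0  62   0   0   0   0   0   0   0   0   0   0   0   0   0   0   0
  0   0   0   0   0   0   0  65  66  68  66  64   0   0   0   0   0   0   0   0   0   0   0   0   0   0   0   0   0   0
  0   0   0   
[... 2529 characters left out ...]

  0  87  90  91   0   0   0   0   0   0   0  86  92  93 105 103 104  91  54   0   0   0   0   0   0   0   0   0   0   0   0   0   0   0   0
 78 118 119 109  63   0   0   0   0   0   0 103 107 105 101 103 100 106 120   0   0   0   0   0   0   0   0   0   0   0   0   0   0   0   0
 72  91  97  99   0   0   0   0   0   0  50 102 105 102 103 100 101 111 130   0   0   0   0   0   0   0   0   0   0   0   0   0   0   0   0
  0   0   0   0   0   0   0   0   0   0   0 101 104 101 104 101  99 101 119   0   0   0   0   0   0   0   0   0   0   0   0   0   0   0   0
  0   0   0   0   0   0   0   0   0   0   0 100 101 100 101 100 100   0   0   0   0   0   0   0   0   0   0   0   0   0   0   0   0   0   0
```

View pics/crop0.png

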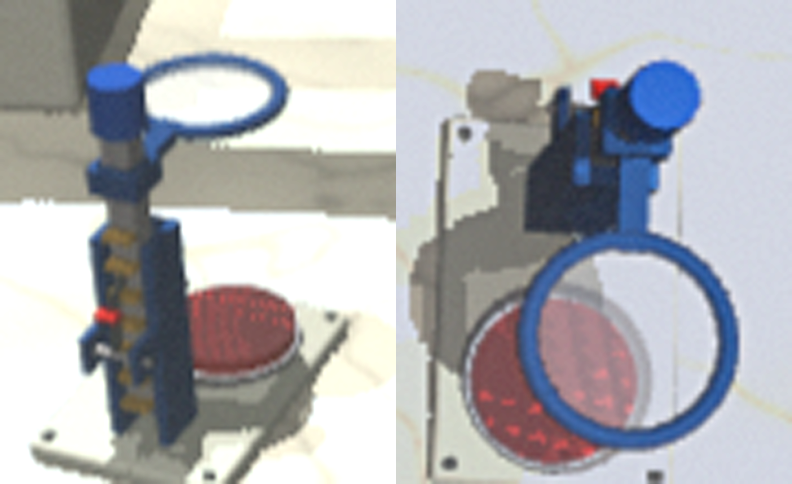

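The crop shows the knob's bright blue top face at about (176,138) in the scene view and (361,162) in the top view. The brass-toothed column stands below it and the arm points toward -x. Next I'll triangulate.

Create h.py:
```python
import cv2,numpy as np
from station import r
def blob(im,box,vmin):
    x0,y0,x1,y1=box;hsv=cv2.cvtColor(im[y0:y1,x0:x1],cv2.COLOR_RGB2HSV).astype(int)
    m=((abs(hsv[...,0]-112)<15)&(hsv[...,1]>130)&(hsv[...,2]>vmin)).astype('uint8')
    n,l,st,c=cv2.connectedComponentsWithStats(m);i=1+st[1:,4].argmax()
    return c[i]+[x0,y0],(st[i]+[x0,y0,0,0,0]).tolist()
def tri(fs,ps):
    P=[f["mtx"]@np.diag([1,-1,-1])@np.array(f["world_to_cam"])[:3] for f in fs]
    X=cv2.triangulatePoints(P[0],P[1],np.float64(ps[0]).reshape(2,1),np.float64(ps[1]).reshape(2,1))
    X=(X[:3]/X[3]).ravel()
    for p,q in zip(P,ps):
        y=p@[*X,1];print("reproj",np.round(y[:2]/y[2]-q,2))
    return X
```

Run:
```python
from h import *
fs=[r.grab_frame(n) for n in("scene","top")]
for f in fs:f["mtx"]=np.array(f["mtx"])
a,sa=blob(fs[0]["pixels"],(165,128,187,160),112);b,sb=blob(fs[1]["pixels"],(345,150,375,175),112)
print(a,sa,b,sb);X=tri(fs,[a,b]);print("top face",X)
f=fs[0]
for n,o in(("top c",(0,0,0)),("mid",(0,0,-17)),("bot",(0,0,-34))):
    y=f["mtx"]@np.diag([1,-1,-1])@np.array(f["world_to_cam"])[:3]@[*(X+o),1];print(n,y[:2]/y[2])
s=r.read_state();print(s["time_s"],s["tool_pos"],s["tool_rot"])
R=cv2.Rodrigues(np.array([0,0,0.]))[0]
from scipy.spatial.transform import Rotation as Ro
R=Ro.from_euler("xyz",s["tool_rot"]).as_matrix();print(R.round(3));print(R.T@(X-[0,0,15]-s["tool_pos"]))
```

```text
[175.42857143 136.95918367] [170, 135, 12, 5, 49] [360.85164835 161.04395604] [354, 154, 15, 15, 182]
reproj [0.11 0.03]
reproj [ 0.11 -0.04]
top face [ 545.09635726 -240.78682052  260.97450469]
top c [175.54036105 136.98506285]
mid [176.19128301 143.16754149]
bot [176.83124744 149.24594521]
0.2 [ 142.92071965 -633.8196515   241.00822465] [-3.14060669e+00  5.28752777e-05  2.21785193e-01]
[[ 0.976  0.22  -0.   ]
 [ 0.22  -0.976  0.001]
 [-0.    -0.001 -1.   ]]
[ 478.78060753 -294.94363196   -4.70079403]
```
Top face z 261 (text 260). Good. Knob centre (545,-240.5,243.5).

The manual's scale: shifts go in shares of 50 mm and turns go in units of 0.1 rad. Converting my numbers, -40 mm is -0.8, -30 mm is -0.6, 0.11 rad is 1.1.

>>> tcp_steps:
  increments: {"deltas": [[87, 0, 0, -0.8, 1.1], [87, 0, 0, -0.8, 1.1], [87, 0.6, -0.6, 0, 0], [87, 0.6, -0.6, 0, 0], [87, 0.6, -0.6, 0, 0]]}

```text
time_s: 0.7
tool_pos: [233.7, -542.8, 321.6]
tool_rot: [3.141, -0.0, 0.001]
force: [1.7, -0.2, -1.3]
opening: 87.1
grip_force: 0.0
```

To row units: -30 mm is -0.6, 30 mm is 0.6.

>>> tcp_steps:
  increments: {"deltas": [[87, 0.6, -0.6, 0, 0], [87, 0.6, -0.6, 0, 0], [87, 0.6, -0.6, 0, 0], [87, 0.6, -0.6, 0, 0], [87, 0.6, -0.6, 0, 0]]}

```text
time_s: 1.2
tool_pos: [383.4, -392.2, 321.6]
tool_rot: [3.141, 0.0, 0.002]
force: [0.2, 0.3, -0.4]
opening: 87.0
grip_force: 0.0
```

To row units: 33 mm is 0.66, 32 mm is 0.64.

>>> tcp_steps:
  increments: {"deltas": [[87, 0.64, -0.6, 0, 0], [87, 0.64, -0.6, 0, 0], [87, 0.64, -0.6, 0, 0], [87, 0.64, -0.6, 0, 0], [87, 0.66, -0.62, 0, 0]]}

```text
time_s: 1.7
tool_pos: [544.2, -241.2, 321.6]
tool_rot: [3.141, -0.0, 0.001]
force: [0.7, -1.1, 0.2]
opening: 87.0
grip_force: 0.0
```

Run:
```python
from h import *
for n in("scene","top"):
    f=r.grab_frame(n);cv2.imwrite(f"pics/{n}1.png",f["pixels"][...,::-1])
s=r.read_state();print(s["tool_pos"],s["force"],s["time_s"])
a=cv2.imread("pics/scene1.png")[60:230,110:260]
cv2.imwrite("pics/crop1.png",cv2.resize(a,None,fx=3.5,fy=3.5))
```

```text
[ 547.17005635 -235.54206337  320.93574758] [-0.46774807  0.82286368 -0.75026253] 1.8
```

View pics/crop1.png

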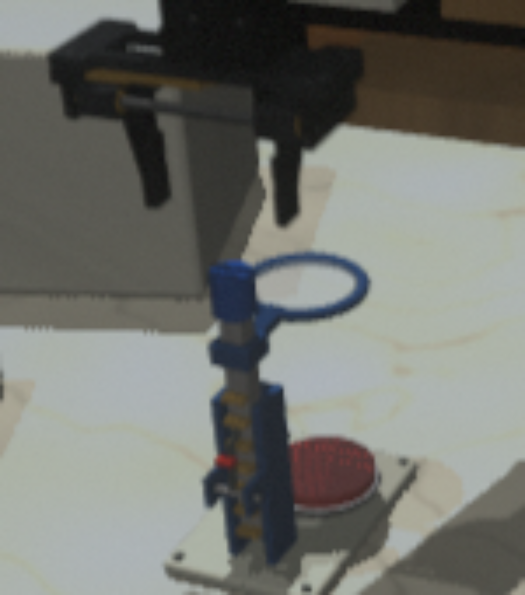

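The gripper is above the knob, with the fingertips straddling it at crop (157,200) and (287,220) and the knob at (232,288). I'll make a small correction and then descend.

To row units: 5 mm is 0.1, -2 mm is -0.04.

>>> tcp_steps:
  increments: {"deltas": [[87, -0.04, 0.1, 0, 0], [87, 0, 0, 0.2, 0], [87, 0, 0, 0.2, 0], [87, 0, 0, 0.2, 0], [87, 0, 0, 0, 0]]}

```text
time_s: 2.3
tool_pos: [540.0, -247.7, 289.4]
tool_rot: [-3.14, 0.003, 0.001]
force: [-0.1, 0.3, -0.4]
opening: 86.8
grip_force: 0.0
```

Run:
```python
from h import *
s=r.read_state();print(s["tool_pos"],s["force"],s["time_s"])
```

```text
[ 540.01880443 -247.70684542  289.37932178] [-0.12182578  0.27776897 -0.41747419] 2.3
```

>>> tcp_steps:
  increments: {"deltas": [[87, 0.1, -0.14, 0, 0], [87, 0, 0, 0, 0], [87, 0, 0, 0, 0]]}

```text
time_s: 2.6
tool_pos: [546.7, -239.8, 292.1]
tool_rot: [3.141, -0.001, 0.003]
force: [0.5, -0.1, 0.1]
opening: 86.7
grip_force: 0.0
```

>>> tcp_steps:
  increments: {"deltas": [[87, 0, 0, 0.24, 0], [87, 0, 0, 0.24, 0], [87, 0, 0, 0.24, 0], [87, 0, 0, 0.2, 0], [87, 0, 0, 0, 0]]}

```text
time_s: 3.1
tool_pos: [545.3, -240.1, 243.3]
tool_rot: [-3.14, 0.003, 0.002]
force: [-0.6, -0.3, -0.1]
opening: 86.8
grip_force: 0.0
```

>>> tcp_steps:
  increments: {"deltas": [[25, 0, 0, 0, 0], [25, 0, 0, 0, 0], [25, 0, 0, 0, 0], [25, 0, 0, 0, 0], [25, 0, 0, 0, 0]]}

```text
time_s: 3.6
tool_pos: [546.4, -240.4, 245.8]
tool_rot: [3.141, -0.0, 0.002]
force: [0.4, -0.1, -0.3]
opening: 54.9
grip_force: 0.0
```

>>> tcp_steps:
  increments: {"deltas": [[25, 0, 0, 0, 0], [25, 0, 0, 0, 0], [25, 0, 0, 0, 0], [25, 0, 0, 0, 0]]}

```text
time_s: 4.0
tool_pos: [546.3, -240.4, 245.6]
tool_rot: [-3.142, -0.0, 0.002]
force: [-0.0, -0.9, 0.1]
opening: 31.2
grip_force: 30.0
```

>>> tcp_steps:
  increments: {"deltas": [[25, 0, 0, -0.1, 0], [25, 0, 0, -0.1, 0], [25, 0, 0, -0.1, 0], [25, 0, 0, -0.1, 0], [25, 0, 0, 0, 0]]}

```text
time_s: 4.5
tool_pos: [546.3, -240.3, 266.5]
tool_rot: [3.142, -0.0, 0.002]
force: [0.4, -0.3, -2.0]
opening: 31.2
grip_force: 30.0
```

>>> tcp_steps:
  increments: {"deltas": [[25, 0, 0, -0.1, 0], [25, 0, 0, -0.1, 0], [25, 0, 0, -0.1, 0], [25, 0, 0, -0.1, 0], [25, 0, 0, 0, 0]]}

```text
time_s: 5.0
tool_pos: [546.3, -240.3, 287.0]
tool_rot: [3.141, -0.001, 0.002]
force: [-1.6, 0.9, 0.2]
opening: 31.7
grip_force: 30.0
```

>>> tcp_steps:
  increments: {"deltas": [[25, 0, 0, -0.08, 0], [25, 0, 0, -0.08, 0], [25, 0, 0, -0.08, 0], [25, 0, 0, 0, 0], [25, 0, 0, 0, 0]]}

```text
time_s: 5.5
tool_pos: [546.2, -240.3, 298.1]
tool_rot: [3.141, -0.0, 0.002]
force: [0.4, 0.5, -3.9]
opening: 31.6
grip_force: 30.0
```

Run:
```python
from h import *
for n in("scene","top"):
    f=r.grab_frame(n);cv2.imwrite(f"pics/{n}2.png",f["pixels"][...,::-1])
s=r.read_state();print(s["tool_pos"],s["force"],s["time_s"])
a=cv2.imread("pics/scene2.png")[60:230,110:260]
cv2.imwrite("pics/crop2.png",cv2.resize(a,None,fx=3.5,fy=3.5))
```

```text
[ 546.23212531 -240.3231444   297.96265051] [-0.04502981  0.2856867  -3.7268089 ] 5.6
```

View pics/crop2.png

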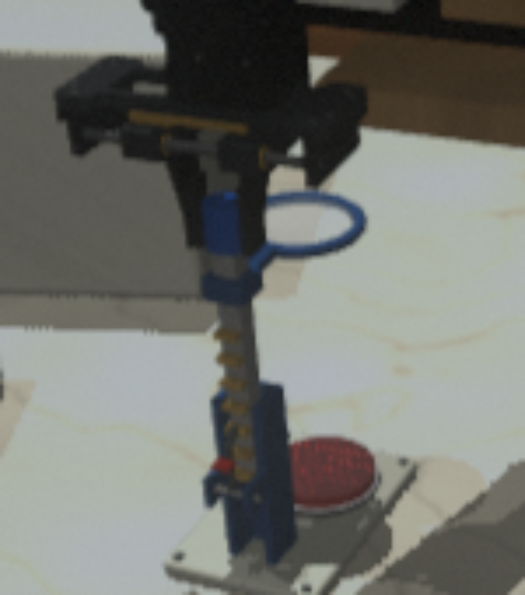

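The column is rising with the gripper. The knob is now at about crop (222,222), roughly 52 mm up, so it hasn't slipped. I'll complete the lift to about 71 mm.

To row units: -5 mm is -0.1, -3 mm is -0.06.

>>> tcp_steps:
  increments: {"deltas": [[25, 0, 0, -0.1, 0], [25, 0, 0, -0.1, 0], [25, 0, 0, -0.1, 0], [25, 0, 0, -0.06, 0], [25, 0, 0, 0, 0]]}

```text
time_s: 6.1
tool_pos: [546.2, -240.3, 316.2]
tool_rot: [3.142, -0.0, 0.002]
force: [0.4, -0.1, -2.7]
opening: 31.0
grip_force: 30.0
```

>>> tcp_steps:
  increments: {"deltas": [[25, 0, 0, 0, 0]]}

```text
time_s: 6.2
tool_pos: [546.2, -240.3, 316.1]
tool_rot: [3.141, -0.0, 0.002]
force: [-0.1, -0.3, -3.8]
opening: 31.4
grip_force: 30.0
```

Add to h.py:
```python
def look(tag,z0=250):
    for n in("scene",):
        f=r.grab_frame(n);cv2.imwrite(f"pics/{tag}.png",f["pixels"][...,::-1])
        P=np.array(f["mtx"])@np.diag([1,-1,-1])@np.array(f["world_to_cam"])[:3]
        h=cv2.cvtColor(f["pixels"],cv2.COLOR_RGB2HSV).astype(int)
        m=(abs(h[...,0]-112)<15)&(h[...,1]>130)&(h[...,2]>55)
        for z in range(243,335,5):
            y=P@[545.1,-240.8,z,1];u,v=np.round(y[:2]/y[2]).astype(int)
            print(z,(u,v),h[v,u].tolist(),int(m[v,u-8:u+9].sum()))
```

Run:
```python
from h import *
look("scene3");s=r.read_state();print(s["tool_pos"],s["force"],s["time_s"])
```

```text
243 (np.int64(176), np.int64(144)) [30, 8, 67] 0
248 (np.int64(176), np.int64(142)) [15, 7, 69] 0
253 (np.int64(176), np.int64(140)) [108, 68, 56] 0
258 (np.int64(176), np.int64(138)) [108, 93, 55] 0
263 (np.int64(175), np.int64(136)) [109, 100, 56] 0
268 (np.int64(175), np.int64(134)) [110, 94, 54] 0
273 (np.int64(175), np.int64(133)) [106, 71, 54] 0
278 (np.int64(175), np.int64(131)) [45, 8, 65] 0
283 (np.int64(175), np.int64(129)) [15, 8, 67] 3
288 (np.int64(174), np.int64(127)) [15, 8, 65] 2
293 (np.int64(174), np.int64(125)) [109, 129, 65] 0
298 (np.int64(174), np.int64(123)) [110, 144, 69] 9
303 (np.int64(174), np.int64(121)) [111, 143, 68] 10
308 (np.int64(174), np.int64(119)) [111, 143, 68] 9
313 (np.int64(173), np.int64(117)) [111, 155, 66] 9
318 (np.int64(173), np.int64(115)) [110, 152, 67] 9
323 (np.int64(173), np.int64(114)) [110, 151, 66] 9
328 (np.int64(173), np.int64(112)) [110, 148, 62] 10
333 (np.int64(173), np.int64(110)) [112, 138, 59] 8
[ 546.24763861 -240.32401227  316.08666176] [ 0.22725477  0.49091901 -3.22581003] 6.25
```

To row units: 1 mm is 0.02, 3 mm is 0.06.

>>> tcp_steps:
  increments: {"deltas": [[25, 0, 0, 0.06, 0], [25, 0, 0, 0.06, 0], [25, 0, 0, 0.06, 0], [25, 0, 0, 0.02, 0], [25, 0, 0, 0, 0]]}

```text
time_s: 6.75
tool_pos: [546.3, -240.3, 305.6]
tool_rot: [-3.142, 0.0, 0.002]
force: [0.1, -0.2, -2.4]
opening: 31.3
grip_force: 30.0
```

>>> tcp_steps:
  increments: {"deltas": [[25, 0, 0, 0.02, 0], [25, 0, 0, 0, 0]]}

```text
time_s: 6.95
tool_pos: [546.3, -240.3, 305.2]
tool_rot: [3.141, -0.0, 0.002]
force: [-3.0, 1.5, 4.7]
opening: 30.7
grip_force: 30.0
```

The upward force shows the column is resting on its pawl at about +60 mm. I'll let go.

>>> tcp_steps:
  increments: {"deltas": [[87, 0, 0, 0, 0], [87, 0, 0, 0, 0], [87, 0, 0, 0, 0], [87, 0, 0, 0, 0], [87, 0, 0, 0, 0]]}

```text
time_s: 7.45
tool_pos: [546.3, -240.4, 304.4]
tool_rot: [-3.142, 0.0, 0.002]
force: [-0.4, -0.3, 0.8]
opening: 63.2
grip_force: 0.0
```

>>> tcp_steps:
  increments: {"deltas": [[87, 0, 0, 0, 0], [87, 0, 0, -0.3, 0], [87, 0, 0, -0.5, 0], [87, 0, 0, -0.5, 0], [87, 0, 0, -0.3, 0]]}

```text
time_s: 7.95
tool_pos: [546.7, -240.4, 388.0]
tool_rot: [3.14, -0.003, 0.002]
force: [-0.1, 0.3, -0.6]
opening: 86.6
grip_force: 0.0
```

To row units: -30 mm is -0.6, 30 mm is 0.6.

>>> tcp_steps:
  increments: {"deltas": [[87, -0.6, 0.6, 0, 0], [87, -0.6, 0.6, 0, 0], [87, -0.6, 0.6, 0, 0], [87, -0.4, 0.4, 0, 0], [87, 0, 0, 0, 0]]}

```text
time_s: 8.45
tool_pos: [432.9, -354.6, 386.1]
tool_rot: [3.139, 0.0, -0.006]
force: [-0.0, 0.9, 1.5]
opening: 87.2
grip_force: 0.0
```

Run:
```python
from h import *
fs=[r.grab_frame(n) for n in("scene","top")]
for f,n in zip(fs,("scene4","top4")):cv2.imwrite(f"pics/{n}.png",f["pixels"][...,::-1])
a,sa=blob(fs[0]["pixels"],(163,100,185,140),100);b,sb=blob(fs[1]["pixels"],(345,145,385,180),100)
print(a,sa,b,sb,tri(fs,[a,b]))
cv2.imwrite("pics/both4.png",np.hstack([cv2.resize(f["pixels"][60:240,c:c+200],None,fx=2,fy=2)[...,::-1] for f,c in zip(fs,(100,260))]))
```

```text
reproj [0.42 0.1 ]
reproj [ 0.43 -0.17]
[174.5625 115.1875] [170, 113, 10, 5, 32] [364.35211268 151.28169014] [361, 146, 10, 13, 71] [ 549.34459839 -233.98342004  321.2690227 ]
```

View pics/both4.png

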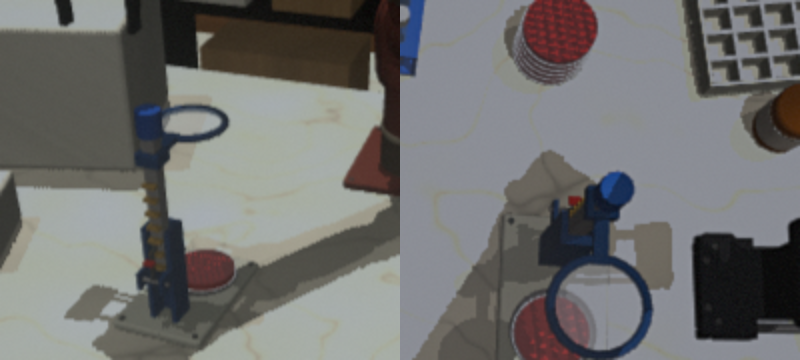

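The knob's top face now measures z ≈ 321 mm, up from 261, which is three notches. The plate is still in place under the ring and the gripper is clear. I'll hand in.

```bash
python3 -c "
from station import r
print(r.finish_job())"
```

```text
the job is handed in; nothing more can be done
None
```

I raised the blue magnifier three clicks: its knob measures about 60 mm higher, rests on its pawl and has been let go. The red plate looks in place, the arm never went near the white magnifier, and the job was handed in at about 8.5 s.

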